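# Click the food box lid shut all round

### The job

The four rim sections of the food box's lid are all standing proud: press each one down with the fingertips until it clicks shut and all four lie level. Leave the box standing where it is, without lifting it or pushing it along, and leave the shaker, the funnel and the teapot lid alone.

Things in the scene. Friction and masses are not known exactly. Their poses are not given: they have to be found in the camera images.
- foodbox: loose stainless steel food box (0.9 kg) with white plastic snap lid, 150 x 200 mm (its x by its y), 78 mm high to the flat lid top; origin at the centre of its underside, z up. The lid's middle panel (90 x 140 mm) and four 30 mm square corners are fixed and level at 78 mm; between the corners lie four rim sections, 28 mm wide, 5 mm thick, each hinged on its inner edge, 1 mm outside the panel
- rim_near_top (a point): centre of the top face of the 138 mm long rim section on the box's -x side, 20 mm outward from its hinge line; the place to press. It moves with the section: with the section shut it is 78 mm above the worktop
- rim_near (a joint): tilt of that section, rad: 0 = standing proud (outer edge about 12 mm up), 0.42 = level, clicked shut. Pressed straight down near its outer edge it resists with about 5 to 8 N, falling off on the way; past about 60 percent of its travel it snaps shut by itself and stays, otherwise it springs back up
- rim_far_top (a point): centre of the top face of the 138 mm long rim section on the box's +x side, 20 mm outward from its hinge line; the place to press. It moves with the section: with the section shut it is 78 mm above the worktop
- rim_far (a joint): tilt of that section, rad: 0 = standing proud (outer edge about 12 mm up), 0.42 = level, clicked shut. Pressed straight down near its outer edge it resists with about 5 to 8 N, falling off on the way; past about 60 percent of its travel it snaps shut by itself and stays, otherwise it springs back up
- rim_left_top (a point): centre of the top face of the 88 mm long rim section on the box's +y side, 20 mm outward from its hinge line; the place to press. It moves with the section: with the section shut it is 78 mm above the worktop
- rim_left (a joint): tilt of that section, rad: 0 = standing proud (outer edge about 12 mm up), 0.42 = level, clicked shut. Pressed straight down near its outer edge it resists with about 5 to 8 N, falling off on the way; past about 60 percent of its travel it snaps shut by itself and stays, otherwise it springs back up
- rim_right_top (a point): centre of the top face of the 88 mm long rim section on the box's -y side, 20 mm outward from its hinge line; the place to press. It moves with the section: with the section shut it is 78 mm above the worktop
- rim_right (a joint): tilt of that section, rad: 0 = standing proud (outer edge about 12 mm up), 0.42 = level, clicked shut. Pressed straight down near its outer edge it resists with about 5 to 8 N, falling off on the way; past about 60 percent of its travel it snaps shut by itself and stays, otherwise it springs back up
- shaker: closed stainless steel cocktail shaker, upright, 86 mm across, 194 mm high; origin at the centre of its foot. It stands to the robot's right of the box; beyond it, near the right edge of the worktop, stands a fixed wooden wine rack with two green bottles (210 mm high, 290 mm wide), nowhere nearer than 0.47 m to the right of the robot's midline
- funnel: red plastic funnel standing on its wide mouth, spout up, 108 mm across, 115 mm high; origin at the centre of its underside
- teapot_lid: white ceramic teapot lid with a knob, 86 mm across, 43 mm high; origin at the centre of its underside
Mind the look-alikes: they are no part of the job. What is shaped like the foodbox but red or turquoise is not meant.

How it is judged:
By the outcome, as a careful person would: the job done as asked, in the order asked, and still so for the second after the job is handed in, with the robot touching nothing.
It also fails if it takes over 45 s, if anything falls off the work surface, if the arm or the gripper's body presses on something with over 40 N, if the wrist force passes 120 N, or if a joint passes its speed limit or range.

### The arm

A 6-joint arm with a two-finger parallel gripper is mounted at the origin on the work surface. World frame = base frame: x ahead of the robot, y to its left, z up, the work surface at z = 0. Lengths are in m, angles in rad, forces in N, time in s.
With the tool pointing down it reaches from about 0.35 to 0.975 m from the base axis. Payload 4.9 kg.
Tool frame: the origin (TCP) lies on the centre line of the jaws, within the pads' length; the fingertips stand 17 mm ahead of it and the grasp point (between the pads) lies 2 mm behind it; x points along the fingers, y is the direction in which the jaws open and shut, and the axes are right-handed (so a half turn about x gives the same grasp; the last joint's range is limited). The gripper opens to 85 mm and grips with 20 to 120 N. Pads are 22 mm wide; open, the fingers measure 114 mm over their backs; the gripper's body (76 mm by 85 mm) begins 54 mm behind the grasp point. The pads swing forward as they close: fully open they stand 13 mm farther back than shut.
Start: joints at [-1.259, 0.053, 1.613, -0, 1.476, -0.119], TCP at [0.261, -0.568, 0.21] pointing down, gripper open.
Joint ranges: [-3.01, 3.01], [-1.01, 2.22], [0.06, 2.58], [-1.02, 4.17], [0.09, 2.62], [-3.14, 3.14]. Speed limits (rad/s): [2.57, 2.57, 3.14, 3.14, 3.14, 3.14].

### API

Orientations are given as a unit quaternion [w, x, y, z].
In Python, from plant import status, viewer, manip gives the robot as it stands.
- The arm moves only by the tool drive_tool, never from a script. Its argument "plan" is a list of rows, each a list of 4 numbers: the shift along the tool's x, y, z in m, then the turn about the tool's x in units of 8 degrees (1.0 is 8 degrees). A call has 1 to 12 rows; each row is the pose to reach, as a shift and turn from the pose commanded when the call began, along the tool's axes at that moment; what a row does not reach only later rows make up. A row lasts 1/10 s, in which the tool goes at most 50 mm and 8.59 degrees, less where a joint would pass 70% of its speed; a pose out of reach is approached as far as the arm can. A call with a gripper value outside its range is refused whole. "fingers" is the finger opening in m, from 0 to 0.0854, set as the call begins (left out, the last holds). The fingers move at their own pace and stop on an object; the grip force is fixed at half the most. Time passes only in rows, so rows that repeat a pose let the fingers close. It gives the time, the measured TCP pose, the force and the opening at its end, in the units of the state.
- status.state(): the state, without advancing time (a new reading comes with each control period).
- viewer.grab_frame(name): name is "side" or "top" or "wrist"; returns the picture (400x640x3 uint8, blue, green, red); there is no depth.
- viewer.calibration(name): a dict with "vfov" (degrees; the focal length in pixels is half the picture's height over the tangent of half this angle, whatever the lens; pixels are square), "cx", "cy" (the principal point, pixels), "k1" (the pictures are not rectified: a ray, as slopes to the right and down, at radius r is drawn at 1 + k1 r^2 times it, then the intrinsics apply), "rvec" (rotation vector, rad) and "tvec" (3), from world to camera coordinates, as OpenCV has them. Camera axes: x right, y down, z forward; pixel columns grow to the right and rows downward; lengths in m; the calibration is good to about 2 mm. A picture is of the moment at which its call begins: read the wrist's pose just before it. calibration takes no time and is no camera call; for the wrist camera it gives the pose at the moment of the call.
- manip.job_done(): hands the job in, once; it reports no verdict.
The state is a dict: "time": time; "joint_pos": joint angles; "joint_vel": joint speeds; "joint_efforts": joint torques, N m; "tool_pos": TCP position; "tool_rot": TCP orientation; "contact_force": force on the tool from outside, world axes, zero at the start; "ft_torque": the same for the moment, N m; "gripper_width": opening from 0.0 (shut) to 1.0 (fully open).
Only numpy, scipy, OpenCV 4.12 (cv2) and the standard library are available. Lean on these libraries where they do the work, as an engineer would, in place of code of your own. Each camera call takes 0.05 s, during which the arm holds its last target. There are 200 camera calls.

## Working session

There is one attempt and no reset: what is moved stays moved. The work goes in short steps, Python scripts to look and compute and a tool call to move; the robot and the scene stay as the last step left them, time stands still between calls to the robot, and variables do not carry over. Pictures are saved under pics/ and viewed, about 8 in all and at most 12, crops included, and the job is handed in when it is done.

Besides the shell and the picture viewer there is one more tool, called after ">>>" as name(argument=value, ...), one argument or row to a line, values as JSON. drive_tool: Moves the arm, as the interface text tells. Its arguments: {"type":"object","properties":{"plan":{"type":"array","items":{"type":"array","items":{"type":"number"}}},"fingers":{"type":"number"}},"required":["plan"]}

```bash
mkdir -p pics; python3 - <<'E'
from plant import status, viewer
import cv2
s=status.state();print({k:s[k] for k in('time','tool_pos','tool_rot','contact_force','gripper_width')})
for n in('side','top'):
    cv2.imwrite(f'pics/{n}0.png',viewer.grab_frame(n));print(n,viewer.calibration(n))
E
```

```text
{'time': 0.0, 'tool_pos': array([ 0.26076942, -0.56725233,  0.209143  ]), 'tool_rot': array([-0.1503836 , -0.69069283, -0.15185858,  0.69084525]), 'contact_force': array([-0.41330377,  0.65824299,  0.80838357]), 'gripper_width': 1.0021386971827249}
side {'vfov': 55.860654978319594, 'cx': 320.13486729318015, 'cy': 196.64556505494738, 'k1': 0.0019587672345148825, 'rvec': array([ 0.47941169, -2.81349293,  1.00555271]), 'tvec': array([0.5501245 , 0.18143491, 0.85299184])}
top {'vfov': 43.226671875330005, 'cx': 322.53596443263444, 'cy': 201.16968767060905, 'k1': -0.11025071246251225, 'rvec': array([ 2.12711995, -2.16781576,  0.1262365 ]), 'tvec': array([0.02198572, 0.59079527, 1.31443817])}
```

View pics/top0.png

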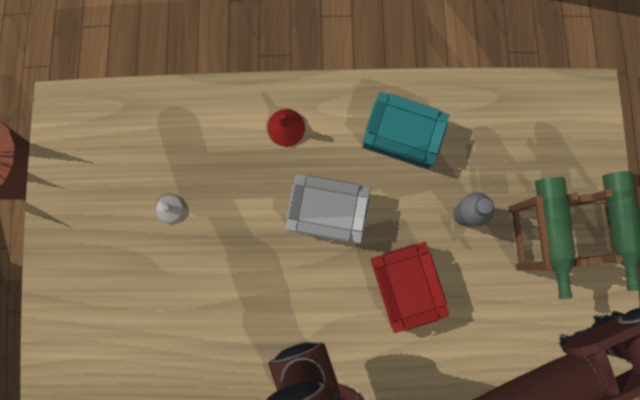

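View pics/side0.png

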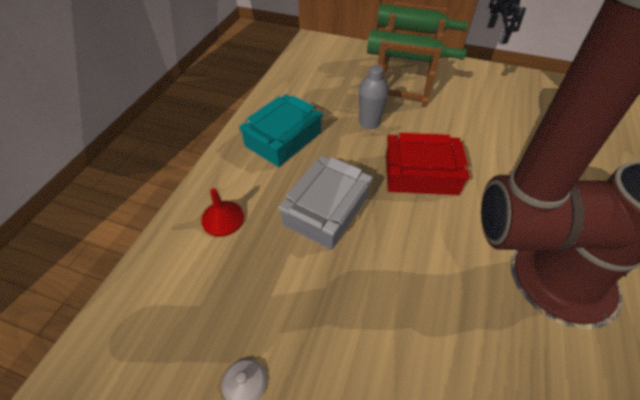

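The box candidates in the top view are grey/white (328,210), red (410,287) and turquoise (405,130). In the side view they are (327,200), (427,163) and (282,128). The steel and white box is the one meant; the other two are look-alikes. I'll check it in a close crop.

```bash
python3 - <<'E'
import cv2,numpy as np
a=cv2.imread('pics/top0.png')[165:255,278:380];b=cv2.imread('pics/side0.png')[150:250,272:382]
f=lambda i:cv2.resize(i,(400*i.shape[1]//i.shape[1],400*i.shape[0]//i.shape[1]),interpolation=cv2.INTER_CUBIC)
a,b=f(a),f(b);h=max(a.shape[0],b.shape[0])
p=lambda i:cv2.copyMakeBorder(i,0,h-i.shape[0],0,0,cv2.BORDER_CONSTANT)
cv2.imwrite('pics/crop1.png',np.hstack([p(a),p(b)]));print(h)
E
```

```text
363
```

View pics/crop1.png

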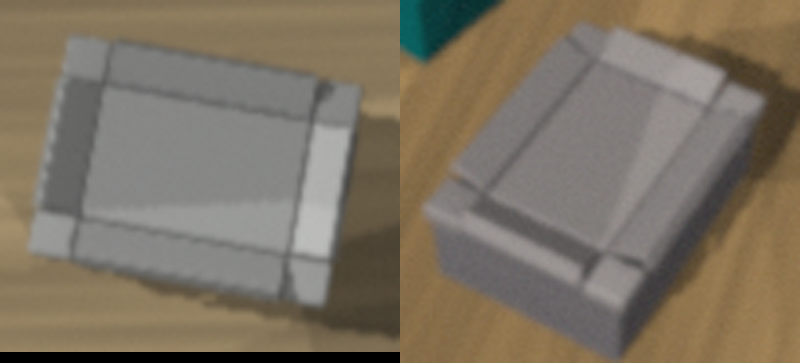

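```bash
cat > geo.py <<'E'
import cv2,numpy as np
from plant import viewer
def setup(c):
    f=200/np.tan(np.radians(c['vfov']/2));K=np.array([[f,0,c['cx']],[0,f,c['cy']],[0,0,1]])
    return K,np.array([c['k1'],0,0,0,0]),cv2.Rodrigues(c['rvec'])[0],np.array(c['tvec'])
def rays(c,px):
    K,D,R,t=setup(c);u=cv2.undistortPoints(np.array(px,float).reshape(-1,1,2),K,D)[:,0]
    d=np.c_[u,np.ones(len(u))]@R;return -R.T@t,d/np.linalg.norm(d,axis=1)[:,None]
def onplane(c,px,z):
    o,d=rays(c,px);return o+d*((z-o[2])/d[:,2])[:,None]
def tri(c1,p1,c2,p2):
    o1,d1=rays(c1,p1);o2,d2=rays(c2,p2);out=[]
    for a,b in zip(d1,d2):
        l=np.linalg.lstsq(np.c_[a,-b],o2-o1,rcond=None)[0];q,w=o1+l[0]*a,o2+l[1]*b;out.append(np.r_[(q+w)/2,np.linalg.norm(q-w)])
    return np.array(out)
def project(c,P):
    K,D,R,t=setup(c);return cv2.projectPoints(np.array(P,float),c['rvec'],t,K,D)[0][:,0]
E
python3 - <<'E'
from geo import *
np.set_printoptions(precision=4,suppress=True)
T=viewer.calibration('top');S=viewer.calibration('side')
# far+y, far-y, near-y, near+y : panel then outer
t=np.array([(108,80),(315,120),(290,255),(75,218),(70,38),(360,88),(325,304),(28,250)])/3.922+[278,165]
s=(np.array([(478,195),(600,60),(712,100),(600,247),(425,208),(585,22),(765,98),(620,303)])-[400,0])/3.636+[272,150]
print(tri(T,t,S,s))
for c,p in((T,t),(S,s)):
    P=onplane(c,p,.078);print(P[:4].mean(0),P[4:].mean(0))
    v=(P[0]+P[3]-P[1]-P[2])[:2];print(np.degrees(np.arctan2(v[1],v[0]))-90, np.linalg.norm(P[0]-P[1]),np.linalg.norm(P[1]-P[2]))
    v=(P[4]+P[7]-P[5]-P[6])[:2];print(np.degrees(np.arctan2(v[1],v[0]))-90, np.linalg.norm(P[4]-P[5]),np.linalg.norm(P[5]-P[6]))
# other things: funnel, lid, shaker
print(onplane(T,[(286,128),(171,208),(478,208)],.05))
R=cv2.Rodrigues(viewer.calibration('wrist')['rvec'])[0];print(R,viewer.calibration('wrist'))
from plant import status
from scipy.spatial.transform import Rotation as Q
q=status.state()['tool_rot'];print(Q.from_quat(q,scalar_first=True).as_matrix())
E
```

```text
[[ 0.6307  0.0546  0.0686  0.0014]
 [ 0.5967 -0.0839  0.0728  0.0056]
 [ 0.5078 -0.0642  0.083   0.0023]
 [ 0.5377  0.0771  0.0816  0.0031]
 [ 0.6582  0.0794  0.0733  0.0002]
 [ 0.6179 -0.1143  0.0752  0.0044]
 [ 0.4756 -0.0869  0.0732  0.0026]
 [ 0.5159  0.1087  0.0748  0.0005]]
[ 0.5682 -0.0041  0.078 ] [ 0.5674 -0.0032  0.078 ]
-11.545226282599288 0.1403383817337189 0.09140045282492788
-11.24004633906442 0.19644464820976 0.14560373632092613
[ 0.567 -0.003  0.078] [ 0.5649 -0.0003  0.078 ]
-13.504648890157398 0.1452755785794532 0.08542424173931158
-12.073871139154605 0.19872995178066316 0.14401411442751574
[[ 0.7924  0.1064  0.05  ]
 [ 0.5792  0.419   0.05  ]
 [ 0.563  -0.4041  0.05  ]]
[[ 0.4164 -0.9092 -0.0014]
 [-0.8713 -0.3995  0.285 ]
 [-0.2597 -0.1174 -0.9585]] {'vfov': 60.803632007569966, 'cx': 320.0297443321052, 'cy': 202.2548526030059, 'k1': -0.03595979529978425, 'rvec': array([-2.4325,  1.561 ,  0.2289]), 'tvec': array([-0.6228, -0.0366,  0.3792])}
[[-0.0006  0.4176 -0.9086]
 [ 0.0018 -0.9086 -0.4176]
 [-1.     -0.0019 -0.0002]]
```

>>> drive_tool(
  plan=[
    [-0.02,-0.02,-0.03,0.5],
    [-0.03,-0.05,-0.067,1.0],
    [-0.04,-0.08,-0.107,1.5],
    [-0.04,-0.11,-0.147,2.0],
    [-0.04,-0.14,-0.187,2.5],
    [-0.04,-0.17,-0.227,3.0],
    [-0.04,-0.2,-0.267,3.5],
    [-0.04,-0.23,-0.307,4.0],
    [-0.04,-0.26,-0.347,4.5],
    [-0.04,-0.29,-0.387,4.56],
    [-0.04,-0.32,-0.427,4.56],
    [-0.04,-0.35,-0.467,4.56],
  ],
  fingers=0,
)

```text
time: 1.3
tool_pos: [0.5391, -0.0536, 0.25]
tool_rot: [0.073, -0.703, 0.073, 0.703]
contact_force: [0.6, 1.5, 0.1]
gripper_width: -0.001
```

>>> drive_tool(
  plan=[
    [0,-0.03,-0.01,0],
    [0,-0.056,-0.017,0],
    [0,-0.056,-0.017,0],
    [0,-0.056,-0.017,0],
    [0,-0.056,-0.017,0],
  ],
)

```text
time: 1.8
tool_pos: [0.5663, -0.0051, 0.25]
tool_rot: [0.073, -0.703, 0.073, 0.704]
contact_force: [-0.4, -0.3, -0.8]
gripper_width: 0.004
```

```bash
python3 - <<'E'
from plant import status, viewer
import cv2,json
c=viewer.calibration('wrist');s=status.state();im=viewer.grab_frame('wrist');cv2.imwrite('pics/w1.png',im)
json.dump({k:(v.tolist() if hasattr(v,'tolist') else v) for k,v in c.items()},open('w1.json','w'))
print(s['time'],s['tool_pos'],s['tool_rot'],s['joint_pos'],s['contact_force'])
E
```

```text
1.8 [ 0.56632928 -0.00509853  0.25004808] [ 0.0728325  -0.70307839  0.07309077  0.70358649] [-1.40184683e-01 -1.06933071e-01  1.70371819e+00 -3.91575057e-04
  1.54551217e+00  1.63735631e+00] [-0.42025357 -0.28192364 -0.81909026]
```

View pics/w1.png

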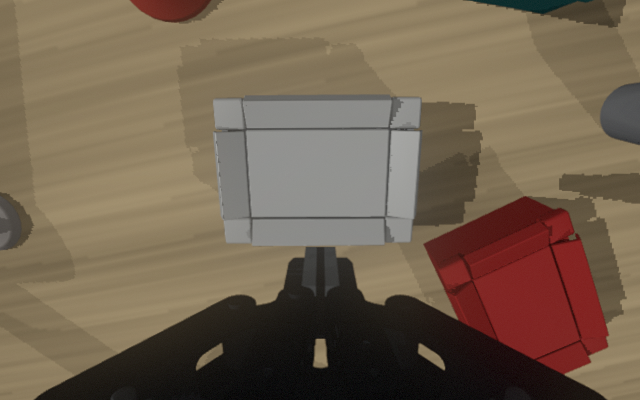

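```bash
python3 - <<'E'
from geo import *
import json
np.set_printoptions(precision=4,suppress=True)
c=json.load(open('w1.json'));c['rvec']=np.array(c['rvec'])
p=[(246,130),(389,130),(386.5,217),(251,217),(214,98),(420,97),(411,243),(225,242)]
P=onplane(c,p,.078);print(P[:4].mean(0),P[4:].mean(0))
for i in(0,4):
    v=(P[i]+P[i+3]-P[i+1]-P[i+2])[:2];print(np.degrees(np.arctan2(v[1],v[0]))-90,np.linalg.norm(P[i]-P[i+1]),np.linalg.norm(P[i+1]-P[i+2]))
T=viewer.calibration('top')
t=np.array([(108,80),(315,120),(290,255),(75,218),(70,38),(360,88),(325,304),(28,250)])/3.922+[278,165]
r=tri(T,t,c,p);print(r,r[:,2].mean())
E
```

```text
[ 0.5669 -0.0027  0.078 ] [ 0.5678 -0.0023  0.078 ]
-11.93796719342754 0.1386784372968407 0.08920435204733311
-11.97465403644172 0.19520239806678277 0.1495380676773419
[[ 0.6257  0.0531  0.0938  0.0005]
 [ 0.5975 -0.0809  0.08    0.0046]
 [ 0.5091 -0.0636  0.0792  0.0012]
 [ 0.5367  0.0769  0.0733  0.0011]
 [ 0.6599  0.0801  0.0702  0.0022]
 [ 0.6205 -0.1142  0.0728  0.0001]
 [ 0.4761 -0.085   0.0819  0.0026]
 [ 0.5162  0.1089  0.0788  0.0014]] 0.07874943360256637
```

>>> drive_tool(
  plan=[
    [0.04,-0.003,0.03,0],
    [0.08,-0.003,0.06,0],
    [0.12,-0.003,0.066,0],
    [0.13,-0.003,0.066,0],
    [0.134,-0.003,0.066,0],
    [0.138,-0.003,0.066,0],
    [0.142,-0.003,0.066,0],
    [0.146,-0.003,0.066,0],
    [0.148,-0.003,0.066,0],
    [0.15,-0.003,0.066,0],
    [0.152,-0.003,0.066,0],
  ],
)

```text
time: 2.95
tool_pos: [0.503, 0.0121, 0.0985]
tool_rot: [-0.073, 0.704, -0.073, -0.703]
contact_force: [-0.3, -0.4, 0.4]
gripper_width: 0.002
```

>>> drive_tool(
  plan=[
    [0.001,0,0,0],
    [0.002,0,0,0],
    [0.003,0,0,0],
    [0.003,0,0,0],
  ],
)

```text
time: 3.35
tool_pos: [0.5027, 0.0121, 0.0953]
tool_rot: [0.073, -0.703, 0.073, 0.703]
contact_force: [-0.5, -0.3, 0.2]
gripper_width: -0.003
```

```bash
python3 - <<'E'
from plant import viewer
import cv2,numpy as np
a=viewer.grab_frame('wrist');cv2.imwrite('pics/w2.png',a)
b=viewer.grab_frame('side')[140:250,262:392]
b=cv2.resize(b,None,fx=3.64,fy=3.64,interpolation=cv2.INTER_CUBIC)[:400,:473]
a=cv2.resize(a,None,fx=.5,fy=.5);a=cv2.copyMakeBorder(a,0,200,0,0,cv2.BORDER_CONSTANT)
cv2.imwrite('pics/v2.png',np.hstack([a,b]))
E
```

```text
(no output)
```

View pics/v2.png

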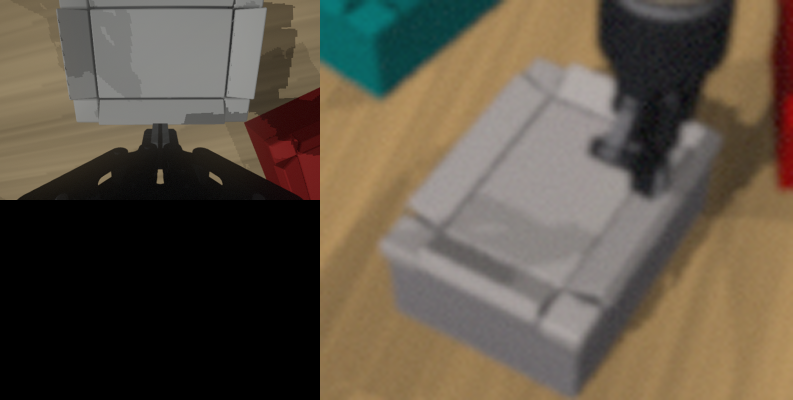

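>>> drive_tool(
  plan=[
    [-0.035,0,0,0],
    [-0.04,-0.03,-0.02,0],
    [-0.04,-0.065,-0.045,0],
    [-0.035,-0.091,-0.066,0],
    [-0.025,-0.091,-0.066,0],
    [-0.019,-0.091,-0.066,0],
    [-0.015,-0.091,-0.066,0],
    [-0.011,-0.091,-0.066,0],
  ],
)

```text
time: 4.25
tool_pos: [0.5852, 0.087, 0.1059]
tool_rot: [0.073, -0.703, 0.073, 0.704]
contact_force: [-0.1, 0.3, 0.6]
gripper_width: -0.0
```

>>> drive_tool(
  plan=[
    [0.002,0,0,0],
    [0.004,0,0,0],
    [0.006,0,0,0],
    [0.008,0,0,0],
    [0.01,0,0,0],
    [0.011,0,0,0],
    [0.011,0,0,0],
  ],
)

```text
time: 4.95
tool_pos: [0.5859, 0.0877, 0.0952]
tool_rot: [0.073, -0.703, 0.073, 0.704]
contact_force: [-0.7, 0.2, -0.5]
gripper_width: -0.004
```

>>> drive_tool(
  plan=[
    [-0.035,0,0,0],
    [-0.04,0.03,-0.02,0],
    [-0.04,0.065,-0.045,0],
    [-0.035,0.091,-0.066,0],
    [-0.025,0.091,-0.066,0],
    [-0.015,0.091,-0.066,0],
    [-0.01,0.091,-0.066,0],
    [-0.007,0.091,-0.066,0],
  ],
)

```text
time: 5.75
tool_pos: [0.6309, -0.0137, 0.101]
tool_rot: [0.072, -0.703, 0.072, 0.704]
contact_force: [-0.3, 0.8, -0.1]
gripper_width: 0.0
```

>>> drive_tool(
  plan=[
    [0.002,0,0,0],
    [0.004,0,0,0],
    [0.006,0,0,0],
    [0.007,0,0,0],
    [0.007,0,0,0],
  ],
)

```text
time: 6.25
tool_pos: [0.632, -0.0148, 0.0954]
tool_rot: [0.073, -0.703, 0.073, 0.703]
contact_force: [-0.1, -0.5, 0.1]
gripper_width: 0.0
```

>>> drive_tool(
  plan=[
    [-0.035,0,0,0],
    [-0.04,0.03,0.02,0],
    [-0.04,0.065,0.045,0],
    [-0.035,0.091,0.066,0],
    [-0.025,0.091,0.066,0],
    [-0.015,0.091,0.066,0],
    [-0.01,0.091,0.066,0],
    [-0.007,0.091,0.066,0],
  ],
)

```text
time: 7.05
tool_pos: [0.549, -0.0898, 0.1014]
tool_rot: [0.072, -0.703, 0.072, 0.704]
contact_force: [0.8, -1.3, 0.2]
gripper_width: 0.006
```

>>> drive_tool(
  plan=[
    [0.002,0,0,0],
    [0.004,0,0,0],
    [0.006,0,0,0],
    [0.007,0,0,0],
    [0.007,0,0,0],
  ],
)

```text
time: 7.55
tool_pos: [0.5488, -0.0904, 0.0953]
tool_rot: [0.073, -0.703, 0.073, 0.703]
contact_force: [-0.3, -0.4, -1.0]
gripper_width: -0.0
```

>>> drive_tool(
  plan=[
    [-0.045,0,0,0],
    [-0.09,-0.03,0,0],
    [-0.13,-0.06,0.02,0],
    [-0.155,-0.091,0.04,0],
    [-0.155,-0.091,0.04,0],
    [-0.155,-0.091,0.04,0],
  ],
)

```text
time: 8.15
tool_pos: [0.5287, 0.0073, 0.2518]
tool_rot: [-0.072, 0.704, -0.072, -0.702]
contact_force: [-0.2, -0.0, -1.3]
gripper_width: 0.003
```

```bash
python3 - <<'E'
from plant import viewer,status
import cv2,numpy as np,json
print(status.state()['tool_pos'])
c=viewer.calibration('wrist');json.dump({k:(v.tolist() if hasattr(v,'tolist') else v) for k,v in c.items()},open('w3.json','w'))
a=viewer.grab_frame('wrist');cv2.imwrite('pics/w3.png',a)
b=viewer.grab_frame('side');cv2.imwrite('pics/s3.png',b);b=b[150:250,272:382]
a=cv2.resize(a[:260,190:450],(400,400),interpolation=cv2.INTER_CUBIC);b=cv2.resize(b,(400,364),interpolation=cv2.INTER_CUBIC)
cv2.imwrite('pics/v3.png',np.hstack([a,cv2.copyMakeBorder(b,0,36,0,0,cv2.BORDER_CONSTANT)]))
E
```

```text
[0.52866049 0.00728744 0.2518157 ]
```

View pics/v3.png

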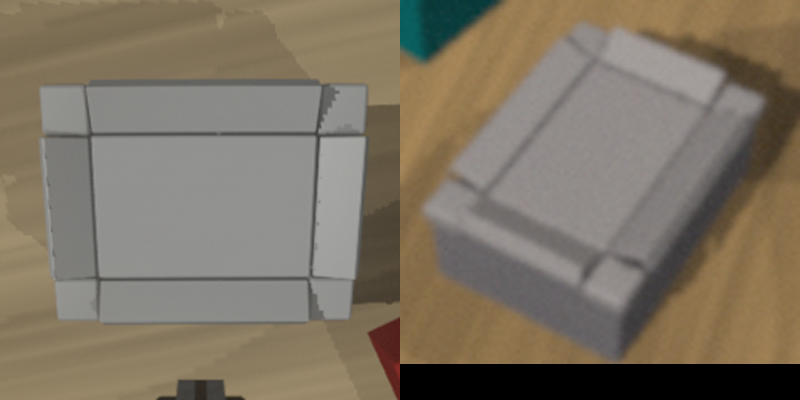

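The sections are all still proud, so the shut fingertips sit higher than I assumed. I'll go down again, using the force reading to find contact.

>>> drive_tool(
  plan=[
    [0.04,0.001,0.02,0],
    [0.09,0.001,0.026,0],
    [0.13,0.001,0.026,0],
    [0.15,0.001,0.026,0],
    [0.156,0.001,0.026,0],
    [0.157,0.001,0.026,0],
    [0.158,0.001,0.026,0],
    [0.159,0.001,0.026,0],
    [0.16,0.001,0.026,0],
    [0.16,0.001,0.026,0],
  ],
)

```text
time: 9.25
tool_pos: [0.5032, 0.0111, 0.0912]
tool_rot: [-0.073, 0.704, -0.073, -0.703]
contact_force: [0.5, 0.6, -0.5]
gripper_width: -0.001
```

>>> drive_tool(
  plan=[
    [0.001,0,0,0],
    [0.002,0,0,0],
    [0.002,0,0,0],
  ],
)

```text
time: 9.55
tool_pos: [0.5024, 0.0112, 0.0883]
tool_rot: [0.073, -0.703, 0.073, 0.703]
contact_force: [0.3, 0.5, -0.1]
gripper_width: -0.004
```

```bash
python3 - <<'E'
from geo import *
from plant import status
s=status.state();p=s['tool_pos'];print(p)
b=viewer.grab_frame('side');c=viewer.calibration('side');x0,y0,f=310,130,8
t=viewer.grab_frame('top');ct=viewer.calibration('top')
B=cv2.resize(b[y0:y0+75,x0:x0+100],None,fx=f,fy=f,interpolation=cv2.INTER_CUBIC)
for d,col in((0,(0,255,0)),(.004,(255,0,0)),(.017,(0,0,255))):
    q=(project(c,[p-[0,0,d]])[0]-[x0,y0]+.5)*f;cv2.circle(B,tuple(int(v) for v in q),4,col,-1);print(q)
cv2.imwrite('pics/v4.png',B)
E
```

```text
[0.50244649 0.01115557 0.0882515 ]
[331.60309376 555.3737115 ]
[330.77535469 563.9334025 ]
[328.12463941 591.34513085]
```

View pics/v4.png

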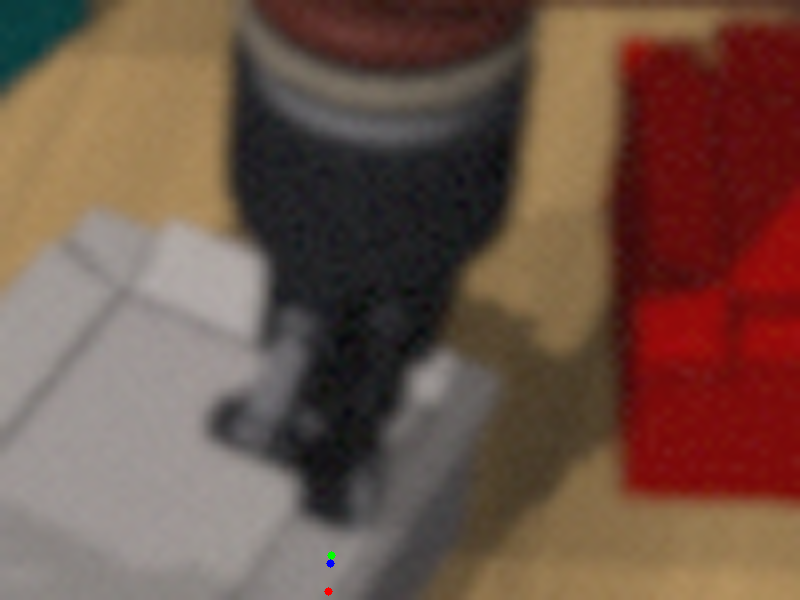

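```bash
python3 - <<'E'
from geo import *
from plant import status
from scipy.spatial.transform import Rotation as Q
s=status.state();p=s['tool_pos'];R=Q.from_quat(s['tool_rot'],scalar_first=True).as_matrix();print(s['joint_pos'],s['contact_force'])
w=viewer.calibration('wrist');c=viewer.calibration('side')
for dz in(-.011,0,.011):
  for d in(-.02,-.01,0,.01,.017): print(dz,d,project(w,[p+R@[d,0,dz]])[0],((project(c,[p+R@[d,0,dz]])[0]-[310,130]+.5)*8))
print(tri(w,[(320,248)],c,[(310+338/8-.5,130+522/8-.5)]))
# base check: where's base/side calibration vs wrist on box panel corners (from v3, box at rest)
import json
c3=json.load(open('w3.json'));c3['rvec']=np.array(c3['rvec'])
pw=np.array([(91,134),(317,134),(312,278),(100,279)])*.65+[190,0]
ps=(np.array([(478,195),(600,60),(712,100),(600,247)])-[400,0])/3.636+[272,150]
print(onplane(c3,pw,.078),onplane(c3,pw,.078).mean(0)); print(tri(c3,pw,c,ps))
E
```

```text
[-1.26008017e-01 -1.34324268e-01  2.00542047e+00 -2.58247997e-05
  1.27066088e+00  1.65063350e+00] [-0.49255731 -0.5666833   0.07162415]
-0.011 -0.02 [321.77446234 239.56159085] [302.01559811 496.27288983]
-0.011 -0.01 [321.66054416 231.49785643] [300.19449002 518.36784059]
-0.011 0 [321.5590791  224.31854827] [298.40512955 540.0781407 ]
-0.011 0.01 [321.4681394  217.88631561] [296.64669261 561.41376099]
-0.011 0.017 [321.40990131 213.76825111] [295.43375902 576.13093021]
0 -0.02 [321.7696094  261.49803955] [335.59863162 511.34078232]
0 -0.01 [321.65834508 252.34604529] [333.47389674 533.3943929 ]
0 0 [321.55898328 244.17679294] [331.38635344 555.06250414]
0 0.01 [321.46972189 236.84093653] [329.33503243 576.35514923]
0 0.017 [321.41245666 232.13612723] [327.92015756 591.04179955]
0.011 -0.02 [321.76445951 282.53222616] [369.46369129 526.53513156]
0.011 -0.01 [321.65581239 272.39144155] [367.0303119  548.54595472]
0.011 0 [321.55853534 263.31638582] [364.63970092 570.17044783]
0.011 0.01 [321.4709456  255.14866818] [362.29073922 591.41870646]
0.011 0.017 [321.41465337 249.90122661] [360.67066731 606.07386077]
[[0.50381182 0.01009013 0.10047211 0.00457012]]
[[ 0.62570747  0.05610558  0.078     ]
 [ 0.59740843 -0.07976371  0.078     ]
 [ 0.50829165 -0.06333188  0.078     ]
 [ 0.536225    0.07386941  0.078     ]] [ 0.56690814 -0.00328015  0.078     ]
[[ 0.62790408  0.05758412  0.07311313  0.00374714]
 [ 0.59532748 -0.08144648  0.07456076  0.00452796]
 [ 0.50800063 -0.06347796  0.08244296  0.00329131]
 [ 0.53814637  0.0744255   0.0787484   0.00384649]]
```

>>> drive_tool(
  plan=[
    [0.002,0,0,0],
    [0.004,0,0,0],
    [0.006,0,0,0],
    [0.006,0,0,0],
  ],
)

```text
time: 10.05
tool_pos: [0.5022, 0.0111, 0.0819]
tool_rot: [0.073, -0.703, 0.073, 0.704]
contact_force: [0.0, -0.9, 1.2]
gripper_width: -0.0
```

>>> drive_tool(
  plan=[
    [0.001,0,0,0],
    [0.002,0,0,0],
    [0.002,0,0,0],
  ],
)

```text
time: 10.35
tool_pos: [0.5025, 0.0111, 0.0803]
tool_rot: [0.073, -0.703, 0.073, 0.703]
contact_force: [0.0, -0.2, 0.5]
gripper_width: -0.001
```

>>> drive_tool(
  plan=[
    [0.001,0,0,0],
    [0.002,0,0,0],
    [0.002,0,0,0],
  ],
)

```text
time: 10.65
tool_pos: [0.5025, 0.0111, 0.0782]
tool_rot: [0.073, -0.703, 0.073, 0.703]
contact_force: [-0.8, 0.8, -0.5]
gripper_width: 0.001
```

>>> drive_tool(
  plan=[
    [0.001,0,0,0],
    [0.002,0,0,0],
    [0.002,0,0,0],
  ],
)

```text
time: 10.95
tool_pos: [0.5024, 0.0111, 0.0762]
tool_rot: [0.073, -0.703, 0.073, 0.704]
contact_force: [-0.2, 0.4, -0.4]
gripper_width: 0.001
```

>>> drive_tool(
  plan=[
    [0.001,0,0,0],
    [0.002,0,0,0],
    [0.002,0,0,0],
  ],
)

```text
time: 11.25
tool_pos: [0.5024, 0.0111, 0.0742]
tool_rot: [0.073, -0.703, 0.073, 0.703]
contact_force: [-0.7, 0.3, 0.0]
gripper_width: -0.001
```

```bash
python3 - <<'E'
from geo import *
import cv2
a=viewer.grab_frame('wrist');b=viewer.grab_frame('side')
cv2.imwrite('pics/w5.png',a)
x0,y0,f=330,160,8
B=cv2.resize(b[y0:y0+50,x0:x0+50],None,fx=f,fy=f,interpolation=cv2.INTER_CUBIC)
A=cv2.resize(a[100:300,220:420],(400,400),interpolation=cv2.INTER_CUBIC)
cv2.imwrite('pics/v5.png',np.hstack([A,B]))
E
```

```text
(no output)
```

View pics/v5.png

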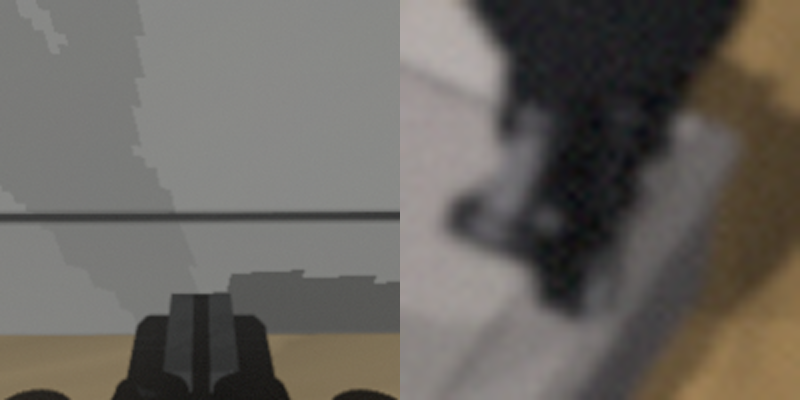

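```bash
python3 - <<'E'
from geo import *
from plant import status
s=status.state();print(s['tool_pos'],s['contact_force'],s['joint_pos'])
w=viewer.calibration('wrist');c=viewer.calibration('side')
print(tri(w,[(320,247.5)],c,[(350.8,199)]))
print(onplane(w,[(320,247.5)]*5,0)[:1]); 
for z in(.08,.09,.1):print(z,onplane(w,[(320,208),(320,247.5),(320,266)],z)[:, :2].tolist(),onplane(c,[(350.8,199)],z)[0])
C=-setup(w)[2].T@setup(w)[3];print(C,C-s['tool_pos'])
E
```

```text
[0.50253306 0.01111444 0.07432845] [-1.03587645 -0.62927763 -0.19111547] [-1.26049034e-01 -1.16347927e-01  2.01461592e+00  8.66671890e-06
  1.24352231e+00  1.65062062e+00]
[[0.50433451 0.01046587 0.08545004 0.00309429]]
[[0.46829702 0.01908688 0.        ]]
0.08 [[0.5237991663386768, 0.007463605371439691], [0.503364414399743, 0.011759776871801285], [0.49325941976443244, 0.013884240949074707]] [0.50413373 0.00491737 0.08      ]
0.09 [[0.5268901843665952, 0.006819431515055676], [0.507747838572345, 0.010843889492186166], [0.4982819393954816, 0.01283399077240521]] [0.50241118 0.01289347 0.09      ]
0.1 [[0.5299812023945136, 0.006175257658671664], [0.5121312627449468, 0.009928002112571046], [0.5033044590265308, 0.011783740595735715]] [0.50068862 0.02086956 0.1       ]
[ 0.57267249 -0.00272169  0.23811401] [ 0.07013943 -0.01383613  0.16378556]
```

>>> drive_tool(
  plan=[
    [0.001,0,0,0],
    [0.002,0,0,0],
    [0.002,0,0,0],
  ],
)

```text
time: 11.65
tool_pos: [0.5024, 0.0111, 0.0722]
tool_rot: [0.073, -0.703, 0.073, 0.704]
contact_force: [-0.7, 0.2, -0.2]
gripper_width: 0.003
```

>>> drive_tool(
  plan=[
    [0.001,0,0,0],
    [0.002,0,0,0],
    [0.002,0,0,0],
  ],
)

```text
time: 11.95
tool_pos: [0.5024, 0.0111, 0.0702]
tool_rot: [0.073, -0.703, 0.073, 0.703]
contact_force: [0.3, -0.3, -0.2]
gripper_width: -0.002
```

>>> drive_tool(
  plan=[
    [0.001,0,0,0],
    [0.002,0,0,0],
    [0.002,0,0,0],
  ],
)

```text
time: 12.25
tool_pos: [0.5027, 0.0111, 0.0686]
tool_rot: [-0.073, 0.703, -0.073, -0.703]
contact_force: [-1.2, -1.6, 0.8]
gripper_width: 0.002
```

>>> drive_tool(
  plan=[
    [0.001,0,0,0],
    [0.002,0,0,0],
    [0.002,0,0,0],
  ],
)

```text
time: 12.55
tool_pos: [0.5023, 0.0112, 0.0673]
tool_rot: [0.073, -0.703, 0.073, 0.704]
contact_force: [-4.3, 0.9, 6.8]
gripper_width: 0.001
```

>>> drive_tool(
  plan=[
    [0.001,0,0,0],
    [0.002,0,0,0],
    [0.002,0,0,0],
  ],
)

```text
time: 12.85
tool_pos: [0.5019, 0.0113, 0.0647]
tool_rot: [0.073, -0.703, 0.073, 0.704]
contact_force: [-4.2, 1.2, 5.5]
gripper_width: -0.003
```

>>> drive_tool(
  plan=[
    [0.001,0,0,0],
    [0.002,0,0,0],
    [0.002,0,0,0],
  ],
)

```text
time: 13.15
tool_pos: [0.5027, 0.0111, 0.062]
tool_rot: [-0.073, 0.704, -0.073, -0.703]
contact_force: [0.2, -0.1, 0.0]
gripper_width: -0.003
```

Contact came at TCP z≈0.069, and the resistance fell off by 0.062, so the section snapped. That puts the tips higher relative to the reported TCP than stated. I'll press the other three to the same depth.

>>> drive_tool(
  plan=[
    [-0.035,0,0,0],
    [-0.04,-0.03,-0.02,0],
    [-0.04,-0.065,-0.045,0],
    [-0.035,-0.091,-0.066,0],
    [-0.025,-0.091,-0.066,0],
    [-0.015,-0.091,-0.066,0],
    [-0.01,-0.091,-0.066,0],
    [-0.008,-0.091,-0.066,0],
    [-0.006,-0.091,-0.066,0],
    [-0.005,-0.091,-0.066,0],
  ],
)

```text
time: 14.15
tool_pos: [0.5853, 0.0862, 0.0681]
tool_rot: [0.073, -0.703, 0.073, 0.704]
contact_force: [-4.0, -0.0, 5.4]
gripper_width: -0.002
```

>>> drive_tool(
  plan=[
    [0.001,0,0,0],
    [0.002,0,0,0],
    [0.003,0,0,0],
    [0.004,0,0,0],
    [0.005,0,0,0],
    [0.005,0,0,0],
  ],
)

```text
time: 14.75
tool_pos: [0.5865, 0.0867, 0.063]
tool_rot: [-0.073, 0.704, -0.073, -0.703]
contact_force: [0.6, 0.1, 1.8]
gripper_width: -0.001
```

>>> drive_tool(
  plan=[
    [0.001,0,0,0],
    [0.001,0,0,0],
  ],
)

```text
time: 14.95
tool_pos: [0.5857, 0.0862, 0.061]
tool_rot: [-0.072, 0.703, -0.073, -0.703]
contact_force: [0.1, -0.7, -0.8]
gripper_width: 0.003
```

>>> drive_tool(
  plan=[
    [-0.035,0,0,0],
    [-0.04,0.03,-0.02,0],
    [-0.04,0.065,-0.045,0],
    [-0.035,0.091,-0.066,0],
    [-0.025,0.091,-0.066,0],
    [-0.015,0.091,-0.066,0],
    [-0.01,0.091,-0.066,0],
    [-0.008,0.091,-0.066,0],
    [-0.006,0.091,-0.066,0],
    [-0.005,0.091,-0.066,0],
  ],
)

```text
time: 15.95
tool_pos: [0.6313, -0.0153, 0.0666]
tool_rot: [0.072, -0.703, 0.072, 0.704]
contact_force: [-4.0, -0.7, 4.1]
gripper_width: -0.001
```

>>> drive_tool(
  plan=[
    [0.001,0,0,0],
    [0.002,0,0,0],
    [0.003,0,0,0],
    [0.004,0,0,0],
    [0.005,0,0,0],
    [0.005,0,0,0],
  ],
)

```text
time: 16.55
tool_pos: [0.6319, -0.016, 0.061]
tool_rot: [-0.073, 0.703, -0.073, -0.703]
contact_force: [0.4, -0.2, 0.4]
gripper_width: 0.002
```

Next is the right section (tool y +0.091, z +0.066), then back up to hover.

>>> drive_tool(
  plan=[
    [-0.035,0,0,0],
    [-0.04,0.03,0.02,0],
    [-0.04,0.065,0.045,0],
    [-0.035,0.091,0.066,0],
    [-0.025,0.091,0.066,0],
    [-0.015,0.091,0.066,0],
    [-0.01,0.091,0.066,0],
    [-0.008,0.091,0.066,0],
    [-0.006,0.091,0.066,0],
    [-0.005,0.091,0.066,0],
  ],
)

```text
time: 17.55
tool_pos: [0.5488, -0.0913, 0.0672]
tool_rot: [0.072, -0.703, 0.073, 0.704]
contact_force: [-0.1, 1.5, 4.9]
gripper_width: -0.002
```

>>> drive_tool(
  plan=[
    [0.001,0,0,0],
    [0.002,0,0,0],
    [0.003,0,0,0],
    [0.004,0,0,0],
    [0.005,0,0,0],
    [0.005,0,0,0],
  ],
)

```text
time: 18.15
tool_pos: [0.5491, -0.0912, 0.0614]
tool_rot: [-0.073, 0.704, -0.072, -0.703]
contact_force: [0.3, -1.0, 0.3]
gripper_width: 0.003
```

>>> drive_tool(
  plan=[
    [-0.045,0,0,0],
    [-0.09,-0.03,0,0],
    [-0.13,-0.06,0.02,0],
    [-0.17,-0.091,0.04,0],
    [-0.19,-0.091,0.04,0],
    [-0.19,-0.091,0.04,0],
    [-0.19,-0.091,0.04,0],
  ],
)

```text
time: 18.85
tool_pos: [0.5282, 0.0062, 0.2513]
tool_rot: [-0.072, 0.704, -0.072, -0.703]
contact_force: [-0.0, -0.0, -0.9]
gripper_width: -0.002
```

```bash
python3 - <<'E'
from geo import *
from plant import status
import json
print(status.state()['tool_pos'])
c=viewer.calibration('wrist');json.dump({k:(v.tolist() if hasattr(v,'tolist') else v) for k,v in c.items()},open('w6.json','w'))
a=viewer.grab_frame('wrist');cv2.imwrite('pics/w6.png',a)
b=viewer.grab_frame('side')[150:250,272:382]
a=cv2.resize(a[:260,190:450],(400,400),interpolation=cv2.INTER_CUBIC);b=cv2.resize(b,(400,364),interpolation=cv2.INTER_CUBIC)
cv2.imwrite('pics/v6.png',np.hstack([a,cv2.copyMakeBorder(b,0,36,0,0,cv2.BORDER_CONSTANT)]))
E
```

```text
[0.52818705 0.00616386 0.2513202 ]
```

View pics/v6.png

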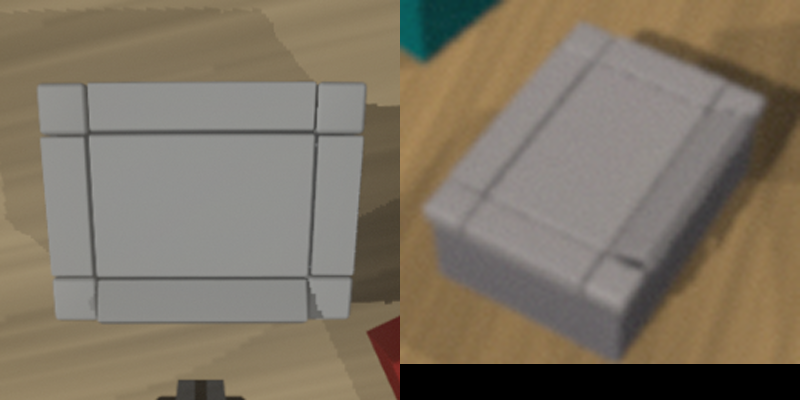

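Left, far and right are shut. The near section still stands proud: it casts a shadow on its corner at (330,300), and there's a dark notch in the side view. I'll press it again, slightly deeper and nearer its edge.

>>> drive_tool(
  plan=[
    [0.04,0,0.015,0],
    [0.09,0,0.028,0],
    [0.135,0,0.028,0],
    [0.165,0,0.028,0],
    [0.178,0,0.028,0],
    [0.181,0,0.028,0],
    [0.183,0,0.028,0],
    [0.185,0,0.028,0],
    [0.186,0,0.028,0],
  ],
)

```text
time: 19.85
tool_pos: [0.501, 0.0112, 0.0674]
tool_rot: [0.073, -0.703, 0.073, 0.704]
contact_force: [-7.9, 1.5, 10.4]
gripper_width: 0.0
```

>>> drive_tool(
  plan=[
    [0.001,0,0,0],
    [0.002,0,0,0],
    [0.003,0,0,0],
    [0.004,0,0,0],
    [0.004,0,0,0],
  ],
)

```text
time: 20.35
tool_pos: [0.5016, 0.0113, 0.0624]
tool_rot: [-0.073, 0.704, -0.073, -0.703]
contact_force: [-0.5, 0.6, 2.0]
gripper_width: -0.007
```

>>> drive_tool(
  plan=[
    [0.001,0,0,0],
    [0.001,0,0,0],
  ],
)

```text
time: 20.55
tool_pos: [0.501, 0.0114, 0.0604]
tool_rot: [-0.073, 0.704, -0.073, -0.703]
contact_force: [-0.1, 0.8, -0.5]
gripper_width: -0.001
```

>>> drive_tool(
  plan=[
    [-0.03,0,0,0],
    [-0.08,0,0,0],
    [-0.13,0,-0.01,0],
    [-0.17,0,-0.026,0],
    [-0.19,0,-0.026,0],
    [-0.19,0,-0.026,0],
    [-0.19,0,-0.026,0],
  ],
)

```text
time: 21.25
tool_pos: [0.526, 0.0062, 0.2496]
tool_rot: [0.073, -0.703, 0.073, 0.703]
contact_force: [-0.6, -0.2, -0.3]
gripper_width: 0.001
```

```bash
python3 - <<'E'
from geo import *
from plant import status
print(status.state()['tool_pos'])
a=viewer.grab_frame('wrist');cv2.imwrite('pics/w7.png',a)
b=viewer.grab_frame('side');cv2.imwrite('pics/s7.png',b)
d=cv2.absdiff(b,cv2.imread('pics/s3.png')).max(2);print('side changed px outside box/arm',[(n,int((d[y:Y,x:X]>40).sum())) for n,(x,y,X,Y) in dict(shaker=(350,60,395,130),funnel=(195,185,250,240),lid=(215,350,275,400)).items()])
b=b[150:250,272:382]
a=cv2.resize(a[:260,190:450],(400,400),interpolation=cv2.INTER_CUBIC);b=cv2.resize(b,(400,364),interpolation=cv2.INTER_CUBIC)
cv2.imwrite('pics/v7.png',np.hstack([a,cv2.copyMakeBorder(b,0,36,0,0,cv2.BORDER_CONSTANT)]))
E
```

```text
[0.52595627 0.00620393 0.24961805]
side changed px outside box/arm [('shaker', 99), ('funnel', 0), ('lid', 0)]
```

View pics/v7.png

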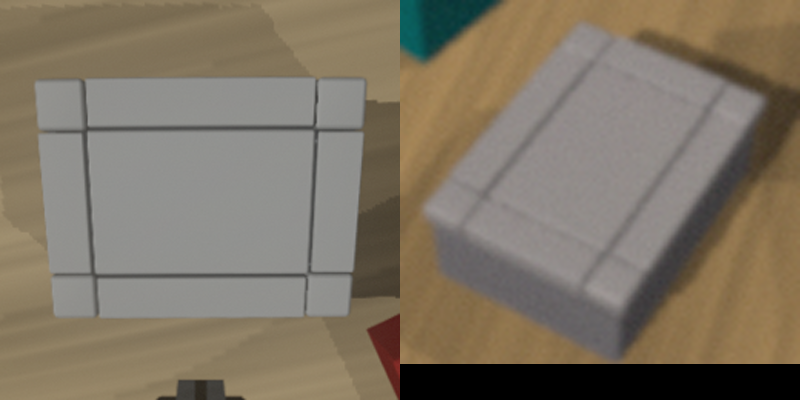

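All four sections lie level and the box corners haven't moved in the side view. The arm is clear, so I'm handing in.

```bash
python3 -c "
from plant import manip;print(manip.job_done())"
```

```text
the job is handed in; nothing more can be done
None
```

All four rim sections of the food box's lid are clicked shut. I handed the job in at about 21.4 s of the allowed 45 s, with the arm hovering clear of everything.

- **Last checks:** the final wrist and side pictures show all four sections level with the corners. The box corners sit at the same pixels as at the start. The funnel and the teapot lid show no change between two side pictures.
- **Shaker:** 99 pixels changed in its patch between those pictures. I took this to be the gripper at the edge of the patch, but did not check it further. The planned path kept the gripper well away from the shaker.
- **Forces:** the highest I read was about 13 N in all (10 N upward), well under the limits.
- **Fingertip height:** the tips did not stand 17 mm ahead of the reported tool point, as the text says. They met the rim as if about 17 mm behind it, so my first round of presses touched nothing. I then went down by force reading.
- **Near section:** it sprang back after its first real press, which was about 1 mm too shallow. I pressed it again slightly deeper and it held.

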